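# Hold the panel easel's sprung clip open at its mark

### The arm

A 7-joint arm with a two-finger parallel gripper is mounted at the origin on the work surface. World frame = base frame: x ahead of the robot, y to its left, z up, the work surface at z = 0. Lengths are in m, angles in rad, forces in N, time in s.
With the tool pointing down it reaches from about 0.425 to 0.95 m from the base axis. Payload 4.7 kg.
Tool frame: the origin (TCP) lies midway between the tips of the shut fingers; the grasp point (between the pads) lies 19 mm behind it (r.grasp_offset is the distance from the TCP to the grasp point, in m); z points along the fingers, y is the line along which they close (so a half turn about z gives the same grasp; the last joint's range is limited). The gripper opens to 87 mm and grips with 3 to 60 N. Pads are 19 mm wide; open, the fingers measure 117 mm over their backs; the gripper's body (75 mm by 190 mm) begins 51 mm behind the grasp point.
Start: joints at [-0.029, 0.469, -0.049, 1.532, 0.024, 1.141, -0.082], TCP at [0.675, 0, 0.223] pointing down, gripper open.
Joint ranges: [-2.59, 2.59], [-0.33, 1.99], [-1.39, 1.29], [0.1, 2.45], [-1.04, 4.18], [0.21, 1.99], [-2.66, 2.66]. Speed limits (rad/s): [2.57, 2.57, 3.14, 3.14, 3.14, 3.14, 3.14].

### API

Orientations are given as a rotation vector (axis times angle).
In Python, from station import r, optics gives the robot as it stands.
- The arm moves only by the tool step_arm, never from a script. Its argument "steps" is a list of rows, each an object of numbers: "x", "y", "z": the shift along the tool's x, y, z in mm; "ax", "ay", "az": the turn, a rotation vector about the tool's x, y, z in degrees; "fingers": the closure, from 0 (fully open) to 1 (shut). A call has 1 to 8 rows; each row is the pose to reach, as a shift and turn from the pose commanded when the call began, along the tool's axes at that moment; what a row does not reach only later rows make up. A row lasts 1/10 s, in which the tool goes at most 50 mm and 8.59 degrees, less where a joint would pass 70% of its speed; a pose out of reach is approached as far as the arm can. A call with a gripper value outside its range is refused whole. The fingers move at their own pace and stop on an object; "grip_force" is the grip in N (left out, the last holds). Time passes only in rows, so rows that repeat a pose let the fingers close. It gives the time, the measured TCP pose, the force, the opening and the grip force at its end, in the units of the state.
- r.get_state(): the state, without advancing time (a new reading comes with each control period).
- optics.camera(name): name is "scene" or "side" or "wrist"; returns a dict with "pixels" (384x512x3 uint8, red, green, blue), "K" (3x3 intrinsics, pixels), "world_to_cam" (4x4, takes a point from world to camera coordinates); the wrist camera has in their place "mount" (4x4, takes a point from camera to tool coordinates, whose origin is the TCP and whose axes are the flange's). Camera axes: x right, y down, z forward; pixel columns grow to the right and rows downward; lengths in m; the calibration is good to about 2 mm. A picture is of the moment at which its call begins: read the wrist's pose just before it. There is no depth.
- r.finish_job(): hands the job in; it is judged then, once.
The state is a dict: "clock": time; "qpos": joint angles; "qd": joint speeds; "tau": joint torques, N m; "ee_pos": TCP position; "tcp_rot": TCP orientation; "force": force on the tool from outside, world axes, zero at the start; "wrist_torque": the same for the moment, N m; "gripper_width": finger opening in m; "grasp_force": force on a finger pad.
Only numpy, scipy, OpenCV 4.12 (cv2) and the standard library are available. Lean on these libraries where they do the work, as an engineer would, in place of code of your own. Each camera call takes 0.05 s, during which the arm holds its last target. There are 200 camera calls.

### The job

The black ink bottle is standing right where I have to bring the panel in, in front of the little panel easel: stand it upright in line with the brush pot and the water bottle, midway between them. Then pull the easel's sprung clip up by its knob until the ring mark on the rod comes level with the mouth of the tube, without overstretching the spring beyond the mark, and finish while still holding it there, so that I can slip the panel in. Do not knock or shift the other things on the table.

Things in the scene. Friction and masses are not known exactly. Their poses are not given: they have to be found in the camera images.
- easel: Small panel easel, firmly fixed. Dark steel foot plate 180 x 200 mm, 10 mm high, from 55 mm ahead of the origin to 125 mm behind. Origin: on the table under the mast's foot; z up, x its front (where the panel comes in; away from the robot within 20 deg), y along its 150 mm wide wooden ledge (60 mm up). The mast, an 18 mm tube, leans back 0.2 rad: its axis is (-0.199, 0, 0.980) in this frame.
- tube_mouth (a point): Centre of the mouth (upper end, in a black collar 25 mm across) of the easel's tube, on the mast axis, 189 mm above the table. Its axes are those of easel.
- top_clip: Sprung clip on the 11 mm steel rod that slides in the tube: wooden jaw 70 mm wide along y, black round pull knob on top. Origin: middle of the knob's waist, where to grip; at rest 240 mm above the table, 52 mm from tube_mouth. z out along the mast axis, y as the easel's. Waist 24 mm across, from 13 mm below to 10 mm above the origin; over it a rim 31 mm across, top 20 mm up. Jaw top 36 mm below.
- rod (a joint): How far the rod is pulled out of the tube, m: 0 fully in, where it rests; end stop at 0.100. A dark ring mark 4 mm wide on the rod, hidden in the tube at first, is level with the tube's mouth at 0.060. Spring and weight pull back with about 6 N at 0 and 13 N at the mark (110 N/m); let go, it springs back in.
- ink_bottle: Black round ink bottle with a paper label and white cap, 0.3 kg (some 20 % more or less): body 58 mm across up to 102 mm, cap 31 mm across, 139 mm high in all. Origin: centre of its underside, z up. At first it stands 105 to 130 mm in front of the easel's origin.
- brush_pot: White round ceramic pot, 68 mm across, 90 mm high, with five short brushes that stand up to 170 mm high. Origin: centre of its underside, z up; its own y axis lies along the row, towards or away from the water bottle.
- water_bottle: Pale, milky-clear round water bottle with a narrow neck with a white cap, 64 mm across, 150 mm high. Origin: centre of its underside, z up. It stands 210 to 230 mm from the brush pot, to the left of the easel as the robot sees it; which of the two is nearer the easel varies.
- panel: Painting panel 130 x 180 x 8 mm, lying flat to the right of the easel: leave it alone. Origin: centre of its underside, y along its length.
- pencil_tin: Shut metal pencil tin 84 x 194 x 20 mm, lying beyond the ink bottle: leave it alone. Origin: centre of its underside, y along its length.
- ink_dish: White ceramic dish 100 mm across, 24 mm high, near the robot on the right: leave it alone. Origin: centre of its underside.
Mind the look-alikes: they are no part of the job. What is shaped like the brush_pot but red is not meant.

How it is judged:
On the way, in this order (a step that is already met when the one before it is completed fails the run):
1. the ink bottle stands upright and let go, midway between brush pot and water bottle, the clip still down (horizontal distance between ink_bottle and brush_pot below 0.135 m and horizontal distance between ink_bottle and water_bottle below 0.135 m and x of ink_bottle in the frame of brush_pot between -0.025 and 0.025 m and angle between ink_bottle's own z axis and vertical below 0.1 rad and height (world z) of ink_bottle below 0.008 m and linear speed of ink_bottle below 0.03 m/s and contact force between the fingers and ink_bottle below 0.1 N and value of joint rod below 0.01 m), for 0.2 s.
2. the clip is held with the rod pulled out to its ring mark (value of joint rod between 0.055 and 0.065 m and contact force between the fingers and top_clip above 3 N), for 0.3 s.
At the end, for the whole second after the job is handed in: The ink bottle stands upright, let go and at rest on the table, within 25 mm of the line through brush pot and water bottle and under 135 mm from the centre of each; the fingers hold the clip still (over 3 N), rod 60 mm out within 5 mm, nothing else carrying it (all of step 2 and horizontal distance between ink_bottle and brush_pot below 0.135 m and horizontal distance between ink_bottle and water_bottle below 0.135 m and x of ink_bottle in the frame of brush_pot between -0.025 and 0.025 m and angle between ink_bottle's own z axis and vertical below 0.1 rad and height (world z) of ink_bottle below 0.008 m and linear speed of ink_bottle below 0.03 m/s and contact force between each of the fingers, top_clip and ink_bottle below 0.1 N and velocity of joint rod between -0.01 and 0.01 m/s and contact force between top_clip and panel below 0.1 N); the arm keeps its last pose, push and grip.
It fails at once if the spring is overstretched: the rod is pulled more than 15 mm past its mark (value of joint rod above 0.075 m).
It fails at once if the ink bottle is tipped over (angle between ink_bottle's own z axis and vertical above 0.7 rad).
It fails at once if the brush pot, water bottle, panel, pencil tin or ink dish is shifted by more than 15 mm or tipped (distance of any of brush_pot, water_bottle, panel, pencil_tin, ink_dish from where it was at the start of the episode above 0.015 m or angle between any of brush_pot, water_bottle's own z axis and vertical above 0.4 rad).
It also fails if it takes over 53 s, if anything falls off the work surface, if the arm or the gripper's body presses on something with over 40 N, if the wrist force passes 120 N, or if a joint passes its speed limit or range.

## Working session

There is one attempt and no reset: what is moved stays moved. The work goes in short steps, Python scripts to look and compute and a tool call to move; the robot and the scene stay as the last step left them, time stands still between calls to the robot, and variables do not carry over. Pictures are saved under pics/ and viewed, at most 10 in all, crops included, and the job is handed in when it is done.

Besides the shell and the picture viewer there is one more tool, called after ">>>" by a JSON object that holds its "name" and its "arguments". step_arm: Moves the arm, as the interface text tells. Its arguments: {"type":"object","properties":{"steps":{"type":"array","items":{"type":"object","properties":{"x":{"type":"number"},"y":{"type":"number"},"z":{"type":"number"},"ax":{"type":"number"},"ay":{"type":"number"},"az":{"type":"number"},"fingers":{"type":"number"}}}},"grip_force":{"type":"number"}},"required":["steps"]}

```bash
ls; mkdir -p pics; python3 - <<'E'
from station import r, optics
import cv2,pickle
s=r.get_state();print({k:s[k] for k in('clock','ee_pos','tcp_rot','gripper_width','force')})
d={}
for n in('scene','side','wrist'):
    c=optics.camera(n);d[n]=c;cv2.imwrite(f'pics/{n}0.png',c['pixels'][:,:,::-1])
pickle.dump(d,open('cams0.pkl','wb'))
for n in d: print(n,{k:v for k,v in d[n].items() if k!='pixels'})
E
```

```text
pics
{'clock': 0.0, 'ee_pos': array([6.74398432e-01, 2.04119325e-06, 2.21514575e-01]), 'tcp_rot': array([-2.22049405, -2.22053158,  0.00222114]), 'gripper_width': 0.08691331315086258, 'force': array([-0.39483411,  0.2893962 ,  0.57210014])}
scene {'K': array([[350.38271393,   0.        , 258.06948602],
       [  0.        , 350.38271393, 193.45049379],
       [  0.        ,   0.        ,   1.        ]]), 'world_to_cam': array([[ 0.80156894,  0.59769323,  0.01581237, -0.45872335],
       [ 0.485993  , -0.63590637, -0.59952805, -0.20125827],
       [-0.34827867,  0.48824777, -0.80019753,  1.37283751],
       [ 0.        ,  0.        ,  0.        ,  1.        ]])}
side {'K': array([[372.42179702,   0.        , 254.27781183],
       [  0.        , 372.42179702, 194.4196417 ],
       [  0.        ,   0.        ,   1.        ]]), 'world_to_cam': array([[ 0.95782285, -0.28728906,  0.00635538, -0.55418232],
       [-0.17940734, -0.6151287 , -0.76774325,  0.22161519],
       [ 0.22447362,  0.73422182, -0.64072608,  1.07074454],
       [ 0.        ,  0.        ,  0.        ,  1.        ]])}
wrist {'K': array([[291.10069573,   0.        , 256.16050845],
       [  0.        , 291.10069573, 191.5375573 ],
       [  0.        ,   0.        ,   1.        ]]), 'mount': array([[-6.63572069e-04, -9.60643589e-01, -2.77783107e-01,
         7.55255552e-02],
       [ 9.99999755e-01, -6.98944488e-04,  2.83121453e-05,
        -1.18657266e-03],
       [-2.21352852e-04, -2.77783020e-01,  9.60643818e-01,
        -1.63846570e-01],
       [ 0.00000000e+00,  0.00000000e+00,  0.00000000e+00,
         1.00000000e+00]])}
```

View pics/scene0.png

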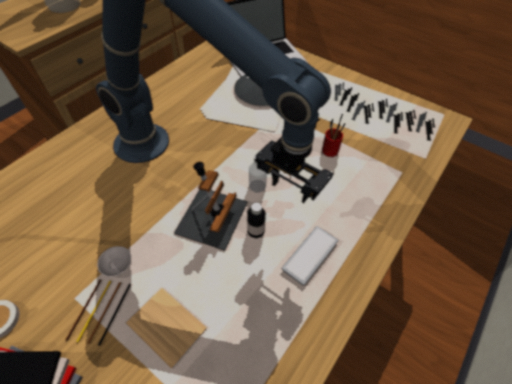

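View pics/side0.png

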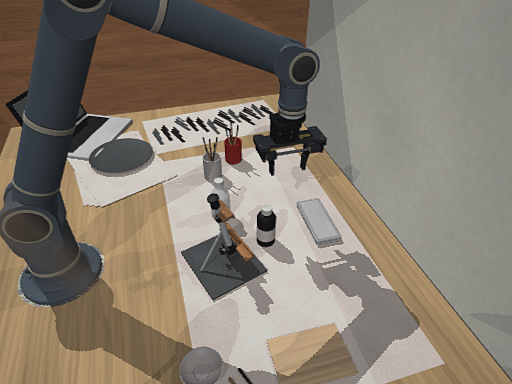

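The scene shot shows the easel at about (213,215), ink bottle (257,220), water bottle (257,178), a red pot (332,140), and the tin and panel. In the side view, a white pot with brushes is at (212,165), the red look-alike at (233,150), the water bottle at (220,190), the ink bottle at (266,226) and the knob at (213,202).

Candidates in the side view:
- **Pot:** (212,165) is pale and (233,150) is red. I choose the pale one.
- **Black bottle:** the only one is at (266,226).

I'll check this in a close crop.

```bash
python3 - <<'E'
import cv2
a=cv2.imread('pics/side0.png')[125:305,160:360]
cv2.imwrite('pics/sidec.png',cv2.resize(a,None,fx=3.3,fy=3.3,interpolation=cv2.INTER_CUBIC))
a=cv2.imread('pics/scene0.png')[120:260,160:350]
cv2.imwrite('pics/scenec.png',cv2.resize(a,None,fx=4,fy=4,interpolation=cv2.INTER_CUBIC))
E
```

```text
(no output)
```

View pics/sidec.png

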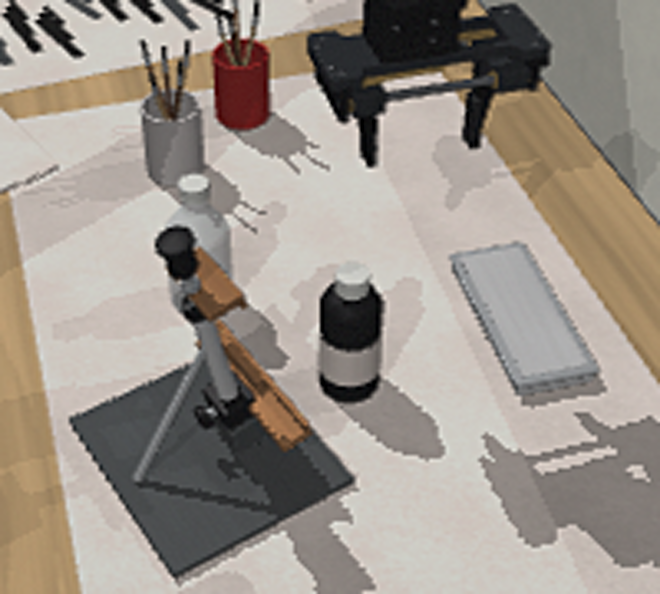

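View pics/scenec.png

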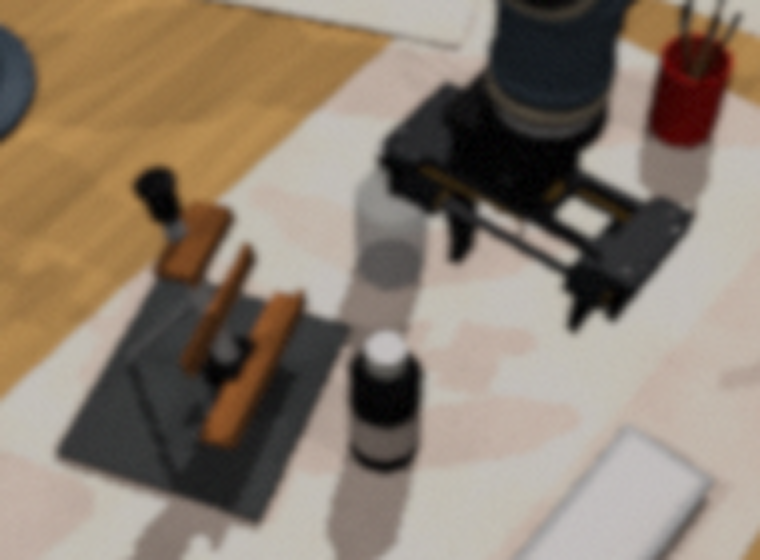

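The close crop confirms the choice: pale pot with brushes in the row beyond the water bottle, red one apart, and the black bottle with label in front of the easel. Next I turn these pixels into positions.

```bash
cat > h.py <<'E'
import numpy as np,pickle
C=pickle.load(open('cams0.pkl','rb'))
def ray(n,u,v):
    c=C[n];T=c['world_to_cam'];R=T[:3,:3];o=-R.T@T[:3,3]
    d=R.T@np.linalg.solve(c['K'],[u,v,1]);return o,d/np.linalg.norm(d)
def atz(n,p,z):
    o,d=ray(n,*p);return (o+d*(z-o[2])/d[2])
def proj(n,P):
    c=C[n];T=c['world_to_cam'];q=c['K']@(T[:3,:3]@np.array(P)+T[:3,3]);return q[:2]/q[2]
def tri(a,b):
    (o,d),(p,e)=a,b
    A=np.stack([d,-e],1);s=np.linalg.lstsq(A,p-o,rcond=None)[0]
    x=o+d*s[0];y=p+e*s[1];return (x+y)/2,np.linalg.norm(x-y)
sc=lambda x,y:((x+.5)/4-.5+160,(y+.5)/4-.5+120)
sd=lambda x,y:((x+.5)/3.3-.5+160,(y+.5)/3.3-.5+125)
E
python3 - <<'E'
from h import *
np.set_printoptions(precision=4,suppress=True)
print('ink',atz('side',sd(354,270),.139),atz('scene',sc(385,347),.139),tri(ray('side',*sd(354,270)),ray('scene',*sc(385,347))))
print('water',atz('side',sd(193,182),.15))
print('pot',atz('side',sd(172,107),.09), 'rim w',atz('side',sd(142,107),.09)-atz('side',sd(203,107),.09))
print('knob',tri(ray('side',*sd(177,238)),ray('scene',*sc(157,180))))
for p in [(70,420),(178,572),(354,480)]: print('plate sd',atz('side',sd(*p),.01))
for p in [(57,455),(258,522),(350,325)]: print('plate sc',atz('scene',sc(*p),.01))
E
```

```text
ink [ 0.6023 -0.0459  0.139 ] [ 0.5986 -0.0497  0.139 ] (array([ 0.6004, -0.0522,  0.1443]), np.float64(0.0010589259439074837))
water [0.4911 0.1039 0.15  ]
pot [0.5118 0.321  0.09  ] rim w [-0.0649  0.0188  0.    ]
knob (array([ 0.4396, -0.1011,  0.2596]), np.float64(0.0005395389161299101))
plate sd [ 0.3391 -0.0316  0.01  ]
plate sd [ 0.3997 -0.2181  0.01  ]
plate sd [ 0.5655 -0.1696  0.01  ]
plate sc [ 0.4009 -0.2198  0.01  ]
plate sc [ 0.5668 -0.1688  0.01  ]
plate sc [0.5084 0.0227 0.01  ]
```

Plate edges give easel yaw of about 16.8° and origin of about (0.486,-0.088). The pot-to-water distance is 0.218 (expected 0.210–0.230), and the ink sits about 0.12 m in front of the easel, so all of that is consistent. I'll move above the ink bottle with the fingers closing along the easel's y.

>>> {"name": "step_arm", "arguments": {"steps": [{"x":-49,"y":-73,"z":0,"az":68},{"x":-49,"y":-73,"z":0,"az":68},{"x":-49,"y":-73,"z":0,"az":68},{"x":-49,"y":-73,"z":0,"az":68},{"x":-49,"y":-73,"z":0,"az":68},{"x":-49,"y":-73,"z":0,"az":68},{"x":-49,"y":-73,"z":0,"az":68},{"x":-49,"y":-73,"z":0,"az":68}]}}

```text
invalid input at $.steps[0]: expected keys x, y, z, ax, ay, az, fingers
```

```bash
python3 - <<'E'
from station import r, optics
import cv2,pickle
s=r.get_state();print({k:s[k] for k in('clock','qpos','ee_pos','tcp_rot','gripper_width','force')})
d={}
for n in('scene','side','wrist'):
    c=optics.camera(n);d[n]=c;cv2.imwrite(f'pics/{n}1.png',c['pixels'][:,:,::-1])
d['s']=s
pickle.dump(d,open('cams1.pkl','wb'))
w=cv2.resize(d['wrist']['pixels'],None,fx=1.5,fy=1.5)[:,:,::-1]
cv2.imwrite('pics/w1.png',w)
E
```

```text
{'clock': 0.15, 'qpos': array([-0.02888891,  0.4692698 , -0.04859619,  1.53340028,  0.02407897,
        1.14099654, -0.0822608 ]), 'ee_pos': array([6.74550138e-01, 1.74535042e-05, 2.21739461e-01]), 'tcp_rot': array([-2.22065881e+00, -2.22076015e+00,  1.68288801e-03]), 'gripper_width': 0.08721981016753881, 'force': array([ 0.03081035, -0.65983191,  0.0517315 ])}
```

View pics/w1.png

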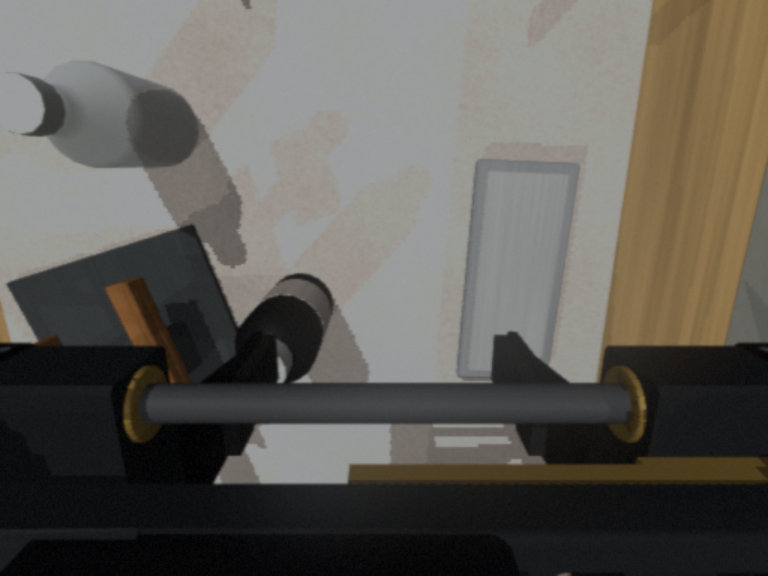

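The move was refused because every key is required. The wrist image shows the water bottle at about (120,115), the tin at (520,265) and the ink base at (305,300), all in 1.5x pixels.

>>> {"name": "step_arm", "arguments": {"steps": [{"x":-6,"y":-9,"z":0,"ax":0,"ay":0,"az":8.5,"fingers":0},{"x":-12,"y":-18,"z":0,"ax":0,"ay":0,"az":17,"fingers":0},{"x":-18,"y":-27,"z":0,"ax":0,"ay":0,"az":25.5,"fingers":0},{"x":-24,"y":-36,"z":0,"ax":0,"ay":0,"az":34,"fingers":0},{"x":-30,"y":-45,"z":0,"ax":0,"ay":0,"az":42.5,"fingers":0},{"x":-36,"y":-54,"z":0,"ax":0,"ay":0,"az":51,"fingers":0},{"x":-43,"y":-64,"z":0,"ax":0,"ay":0,"az":59.5,"fingers":0},{"x":-49,"y":-73,"z":0,"ax":0,"ay":0,"az":68,"fingers":0}]}}

```text
clock: 1.1
ee_pos: [0.6015, -0.0493, 0.2226]
tcp_rot: [-3.086, -0.59, 0.0]
force: [-0.5, 0.3, 0.0]
gripper_width: 0.0868
grasp_force: 0.0
```

```bash
python3 - <<'E'
from station import r, optics
import cv2,pickle,numpy as np
from scipy.spatial.transform import Rotation as Ro
from h import *
np.set_printoptions(precision=4,suppress=True)
# water / ink base from first wrist image (cams1)
c1=pickle.load(open('cams1.pkl','rb'));s1=c1['s']
def wproj(c,s,P):
    T=np.eye(4);T[:3,:3]=Ro.from_rotvec(s['tcp_rot']).as_matrix();T[:3,3]=s['ee_pos']
    q=np.linalg.inv(T@c['mount'])@np.append(P,1);q=c['K']@q[:3];return q[:2]/q[2]
print('water cap w1', wproj(c1['wrist'],s1,[.4911,.1039,.15])*1.5, 'base right edge', wproj(c1['wrist'],s1,[.4911+.032,.1039,0])*1.5)
print('ink base far', wproj(c1['wrist'],s1,[.601,-.049+.029,0.0])*1.5)
s=r.get_state();print({k:s[k] for k in('clock','qpos','ee_pos','tcp_rot','force')})
d={}
for n in('scene','side','wrist'):
    c=optics.camera(n);d[n]=c
d['s']=s
pickle.dump(d,open('cams2.pkl','wb'))
w=d['wrist']['pixels'][:,:,::-1]; sc_=d['scene']['pixels'][120:260,160:350,::-1]
cv2.imwrite('pics/w2.png',np.hstack([w[:,::][:,:], ]))
cv2.imwrite('pics/c2.png',np.vstack([w,np.pad(cv2.resize(sc_,(285,210)),((0,0),(0,227),(0,0)))]))
for P in ([.601,-.049,.139],[.601,-.049,0],[.4396,-.1011,.2596],[.438,-.103,.24]): print(P,wproj(d['wrist'],s,P))
E
```

```text
water cap w1 [ 20.3995 102.3331] base right edge [203.6365 125.6179]
ink base far [304.9968 270.4629]
{'clock': 1.1, 'qpos': array([-0.1468,  0.3522,  0.2072,  1.7216, -0.0808,  1.0761, -1.1066]), 'ee_pos': array([ 0.6015, -0.0493,  0.2226]), 'tcp_rot': array([-3.0857, -0.5899,  0.    ]), 'force': array([-0.4736,  0.3242,  0.0386])}
[0.601, -0.049, 0.139] [255.5732 195.531 ]
[0.601, -0.049, 0] [255.6545 165.5977]
[0.4396, -0.1011, 0.2596] [238.6768 498.1647]
[0.438, -0.103, 0.24] [241.9129 464.9962]
```

View pics/c2.png

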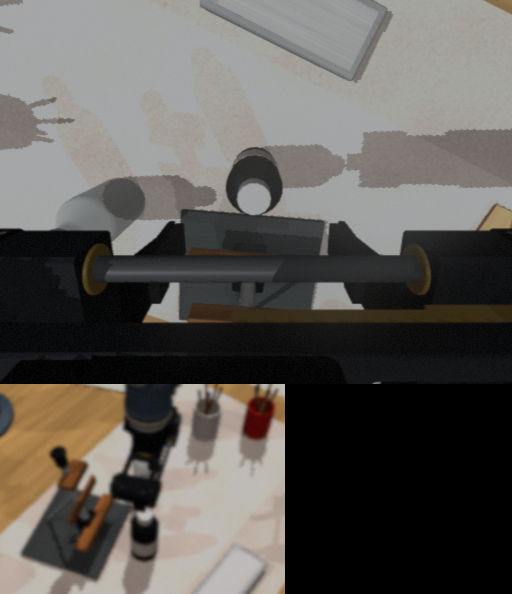

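The cap centre appears at (254,197) against a prediction of (255.6,195.5), so the bottle estimate holds to about 1 mm. I'll descend and grip.

>>> {"name": "step_arm", "arguments": {"grip_force": 25, "steps": [{"x":0,"y":0,"z":37,"ax":0,"ay":0,"az":0,"fingers":0},{"x":0,"y":0,"z":74,"ax":0,"ay":0,"az":0,"fingers":0},{"x":0,"y":0,"z":111,"ax":0,"ay":0,"az":0,"fingers":0},{"x":0,"y":0,"z":140,"ax":0,"ay":0,"az":0,"fingers":0},{"x":0,"y":0,"z":148,"ax":0,"ay":0,"az":0,"fingers":0},{"x":0,"y":0,"z":148,"ax":0,"ay":0,"az":0,"fingers":0.6},{"x":0,"y":0,"z":148,"ax":0,"ay":0,"az":0,"fingers":0.6},{"x":0,"y":0,"z":148,"ax":0,"ay":0,"az":0,"fingers":0.6}]}}

```text
clock: 2.05
ee_pos: [0.6036, -0.049, 0.0765]
tcp_rot: [3.083, 0.6, 0.006]
force: [-0.0, -0.2, 0.4]
gripper_width: 0.0703
grasp_force: 0.0
```

```bash
python3 - <<'E'
from h import *
import h
c=pickle.load(open('cams2.pkl','rb'));h.C=c
np.set_printoptions(precision=4,suppress=True)
f=lambda x,y:((x+.5)/1.5-.5+160,(y-384+.5)/1.5-.5+120)
print('pot rim in scene pred',(np.array(proj('scene',[.5118,.321,.09]))-[160,120])*1.5+[0,384], (np.array(proj('scene',[.5118,.321,0]))-[160,120])*1.5+[0,384])
E
```

```text
pot rim in scene pred [206.5933 407.6506] [202.8694 433.2479]
```

>>> {"name": "step_arm", "arguments": {"steps": [{"x":0,"y":0,"z":0,"ax":0,"ay":0,"az":0,"fingers":0.7},{"x":0,"y":0,"z":0,"ax":0,"ay":0,"az":0,"fingers":0.7},{"x":0,"y":0,"z":0,"ax":0,"ay":0,"az":0,"fingers":0.7},{"x":0,"y":0,"z":0,"ax":0,"ay":0,"az":0,"fingers":0.7},{"x":0,"y":0,"z":0,"ax":0,"ay":0,"az":0,"fingers":0.7}]}}

```text
clock: 2.55
ee_pos: [0.6028, -0.0485, 0.0758]
tcp_rot: [-3.084, -0.6, -0.003]
force: [-1.4, 1.9, 6.0]
gripper_width: 0.0574
grasp_force: 24.9
```

Gripped at 57.4 mm width. I'll lift and carry it round the outside of the water bottle.

>>> {"name": "step_arm", "arguments": {"steps": [{"x":0,"y":0,"z":-30,"ax":0,"ay":0,"az":0,"fingers":0.7},{"x":0,"y":0,"z":-65,"ax":0,"ay":0,"az":0,"fingers":0.7},{"x":12,"y":-25,"z":-65,"ax":0,"ay":0,"az":-8,"fingers":0.7},{"x":25,"y":-50,"z":-65,"ax":0,"ay":0,"az":-16,"fingers":0.7},{"x":40,"y":-82,"z":-65,"ax":0,"ay":0,"az":-24,"fingers":0.7},{"x":56,"y":-115,"z":-65,"ax":0,"ay":0,"az":-32,"fingers":0.7},{"x":71,"y":-147,"z":-65,"ax":0,"ay":0,"az":-40,"fingers":0.7},{"x":87,"y":-180,"z":-65,"ax":0,"ay":0,"az":-48,"fingers":0.7}]}}

```text
clock: 3.35
ee_pos: [0.6146, 0.1512, 0.1388]
tcp_rot: [2.569, 1.809, -0.003]
force: [0.9, -0.2, -2.4]
gripper_width: 0.0573
grasp_force: 24.9
```

```bash
cat >> h.py <<'E'
from scipy.spatial.transform import Rotation as Ro
def rel(s,P): return Ro.from_rotvec(s['tcp_rot']).as_matrix().T@(np.array(P)-s['ee_pos'])*1000
E
python3 - <<'E'
from h import *
from station import r
s=r.get_state();print(s['clock'],s['ee_pos'],s['tcp_rot'],s['gripper_width'],s['force'],s['qpos'])
R=Ro.from_rotvec(s['tcp_rot']).as_matrix();print('toolY yaw',np.degrees(np.arctan2(R[1,1],R[0,1])))
for P in([.62,.2125,.1395],[.5015,.2125,.1395]):print(rel(s,P))
E
```

```text
3.35 [0.61456156 0.15117175 0.13876092] [ 2.56861619  1.80872934 -0.00261227] 0.05730507679895967 [ 0.87950692 -0.22112499 -2.37089846] [-0.27866518  0.48008906 -0.04035135  1.72228272  0.02371615  0.94126339
 -0.67221875]
toolY yaw -19.69631274111767
[ 59.57195479 -15.55016531  -0.80749246]
[  19.63352699 -127.11694837   -0.64969088]
```

>>> {"name": "step_arm", "arguments": {"steps": [{"x":20,"y":-5,"z":0,"ax":0,"ay":0,"az":-5,"fingers":0.7},{"x":40,"y":-10,"z":0,"ax":0,"ay":0,"az":-10,"fingers":0.7},{"x":59,"y":-16,"z":0,"ax":0,"ay":0,"az":-14,"fingers":0.7},{"x":51,"y":-38,"z":0,"ax":0,"ay":0,"az":-14,"fingers":0.7},{"x":43,"y":-60,"z":0,"ax":0,"ay":0,"az":-14,"fingers":0.7},{"x":35,"y":-83,"z":0,"ax":0,"ay":0,"az":-14,"fingers":0.7},{"x":27,"y":-105,"z":0,"ax":0,"ay":0,"az":-14,"fingers":0.7},{"x":20,"y":-127,"z":0,"ax":0,"ay":0,"az":-14,"fingers":0.7}]}}

```text
clock: 4.15
ee_pos: [0.5012, 0.212, 0.1387]
tcp_rot: [-2.335, -2.102, 0.003]
force: [-0.5, 0.2, -2.0]
gripper_width: 0.0571
grasp_force: 24.9
```

```bash
python3 - <<'E'
from h import *
import cv2
from station import r,optics
s=r.get_state();print(s['clock'],s['ee_pos'],s['tcp_rot'],s['gripper_width'],s['force'])
R=Ro.from_rotvec(s['tcp_rot']).as_matrix();print('toolY yaw',np.degrees(np.arctan2(R[1,1],R[0,1])))
print(rel(s,[.5015,.2125,.0765]))
a=[optics.camera(n)['pixels'][y:y+200,x:x+260,::-1] for n,x,y in(('side',130,90),('scene',180,60))]
cv2.imwrite('pics/c3.png',cv2.resize(np.hstack(a),(780,300)))
E
```

```text
4.15 [0.50120224 0.2119553  0.13874746] [-2.33494222 -2.1017592   0.00270882] 0.0571072124982982 [-0.48217408  0.24936027 -2.00110887]
toolY yaw -6.017180197844027
[ 0.65103984  0.31267515 62.24636151]
```

View pics/c3.png

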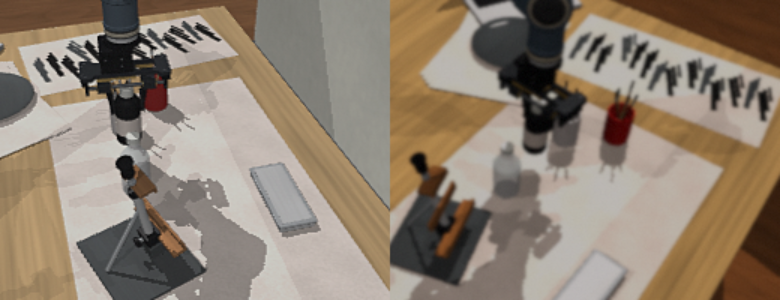

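The side and scene views show the bottle upright between the pot (scene crop about (565,135)) and the water bottle (507,170). I'll lower it and release.

>>> {"name": "step_arm", "arguments": {"steps": [{"x":0,"y":0,"z":25,"ax":0,"ay":0,"az":0,"fingers":0.7},{"x":0,"y":0,"z":45,"ax":0,"ay":0,"az":0,"fingers":0.7},{"x":0,"y":0,"z":57,"ax":0,"ay":0,"az":0,"fingers":0.7},{"x":0,"y":0,"z":63,"ax":0,"ay":0,"az":0,"fingers":0.7},{"x":0,"y":0,"z":64,"ax":0,"ay":0,"az":0,"fingers":0.7},{"x":0,"y":0,"z":64,"ax":0,"ay":0,"az":0,"fingers":0.7}]}}

```text
clock: 4.85
ee_pos: [0.5034, 0.2129, 0.0758]
tcp_rot: [2.335, 2.102, 0.002]
force: [0.2, -0.3, -2.7]
gripper_width: 0.0573
grasp_force: 25.0
```

>>> {"name": "step_arm", "arguments": {"steps": [{"x":0,"y":0,"z":0,"ax":0,"ay":0,"az":0,"fingers":0},{"x":0,"y":0,"z":0,"ax":0,"ay":0,"az":0,"fingers":0},{"x":0,"y":0,"z":0,"ax":0,"ay":0,"az":0,"fingers":0},{"x":0,"y":0,"z":0,"ax":0,"ay":0,"az":0,"fingers":0},{"x":0,"y":0,"z":0,"ax":0,"ay":0,"az":0,"fingers":0},{"x":0,"y":0,"z":0,"ax":0,"ay":0,"az":0,"fingers":0}]}}

```text
clock: 5.45
ee_pos: [0.5028, 0.2128, 0.0757]
tcp_rot: [2.335, 2.102, 0.001]
force: [-0.3, 0.4, -1.6]
gripper_width: 0.0863
grasp_force: 0.0
```

>>> {"name": "step_arm", "arguments": {"steps": [{"x":0,"y":0,"z":-30,"ax":0,"ay":0,"az":0,"fingers":0},{"x":0,"y":0,"z":-70,"ax":0,"ay":0,"az":0,"fingers":0},{"x":0,"y":0,"z":-110,"ax":0,"ay":0,"az":0,"fingers":0},{"x":0,"y":0,"z":-150,"ax":0,"ay":0,"az":0,"fingers":0},{"x":0,"y":0,"z":-190,"ax":0,"ay":0,"az":0,"fingers":0},{"x":0,"y":0,"z":-235,"ax":0,"ay":0,"az":0,"fingers":0},{"x":0,"y":0,"z":-235,"ax":0,"ay":0,"az":8,"fingers":0},{"x":0,"y":0,"z":-235,"ax":0,"ay":0,"az":16,"fingers":0}]}}

```text
clock: 6.25
ee_pos: [0.5033, 0.213, 0.3125]
tcp_rot: [2.609, 1.749, 0.006]
force: [-0.1, -0.2, -1.1]
gripper_width: 0.087
grasp_force: 0.0
```

```bash
python3 - <<'E'
from h import *
from station import r
s=r.get_state();print(s['clock'],s['ee_pos'],s['tcp_rot'],s['gripper_width'],s['qpos'])
R=Ro.from_rotvec(s['tcp_rot']).as_matrix();print('toolY yaw',np.degrees(np.arctan2(R[1,1],R[0,1])))
print(rel(s,[.47,-.094,.31]))
E
```

```text
6.25 [0.50334975 0.21302305 0.31254852] [2.60914814 1.74884367 0.00608935] 0.08695079786014515 [-0.39231157  0.19174234 -0.10062891  1.71655675  0.02048417  1.23039266
 -0.88767795]
toolY yaw -22.334395519879585
[-296.6708337    85.8174239     1.90849784]
```

>>> {"name": "step_arm", "arguments": {"steps": [{"x":-37,"y":11,"z":0,"ax":0,"ay":0,"az":6.4,"fingers":0},{"x":-74,"y":21,"z":0,"ax":0,"ay":0,"az":12.8,"fingers":0},{"x":-111,"y":32,"z":0,"ax":0,"ay":0,"az":19,"fingers":0},{"x":-148,"y":43,"z":0,"ax":0,"ay":0,"az":25.5,"fingers":0},{"x":-185,"y":54,"z":0,"ax":0,"ay":0,"az":32,"fingers":0},{"x":-222,"y":64,"z":0,"ax":0,"ay":0,"az":38,"fingers":0},{"x":-260,"y":75,"z":0,"ax":0,"ay":0,"az":44.5,"fingers":0},{"x":-297,"y":86,"z":0,"ax":0,"ay":0,"az":51,"fingers":0}]}}

```text
clock: 7.05
ee_pos: [0.4707, -0.0964, 0.3107]
tcp_rot: [-3.108, -0.457, -0.001]
force: [0.3, 0.6, 0.0]
gripper_width: 0.0869
grasp_force: 0.0
```

```bash
python3 - <<'E'
from h import *
import cv2
from station import r,optics
s=r.get_state();print(s['clock'],s['ee_pos'],s['tcp_rot'],s['gripper_width'],s['qpos'])
R=Ro.from_rotvec(s['tcp_rot']).as_matrix();print('toolY yaw',np.degrees(np.arctan2(R[1,1],R[0,1])))
d={n:optics.camera(n) for n in('side','scene','wrist')};d['s']=s
pickle.dump(d,open('cams3.pkl','wb'))
a=cv2.resize(d['side']['pixels'][110:290,170:330,::-1],(480,540))
b=cv2.resize(d['scene']['pixels'][120:260,180:290,::-1],(320,407))
b=np.pad(b,((0,133),(0,0),(0,0)));cv2.imwrite('pics/c4.png',np.hstack([a,b]))
# knob top / waist predicted in crop pixels
import h
for P in([.434,-.104,.2596],[.4396,-.1011,.2596]):
  u=proj('side',P);v=proj('scene',P);print((u-[170,110])*3,(v-[180,120])*2.91+[480,0])
print(rel(s,[.438,-.103,.31]))
E
```

```text
7.05 [ 0.4706586  -0.09641931  0.31070831] [-3.10813086e+00 -4.57088964e-01 -8.73539541e-04] 0.08685032189625691 [-0.0764575   0.06832753  0.20356451  1.86595787 -0.014955    1.20822367
 -1.1468227 ]
toolY yaw -73.26783529305978
[123.70842537 263.42341814] [528.38785362 129.22208146]
[129.62881268 260.03219405] [534.87893289 130.10451998]
[-33.17082678  -3.1003217    0.68975094]
```

View pics/c4.png

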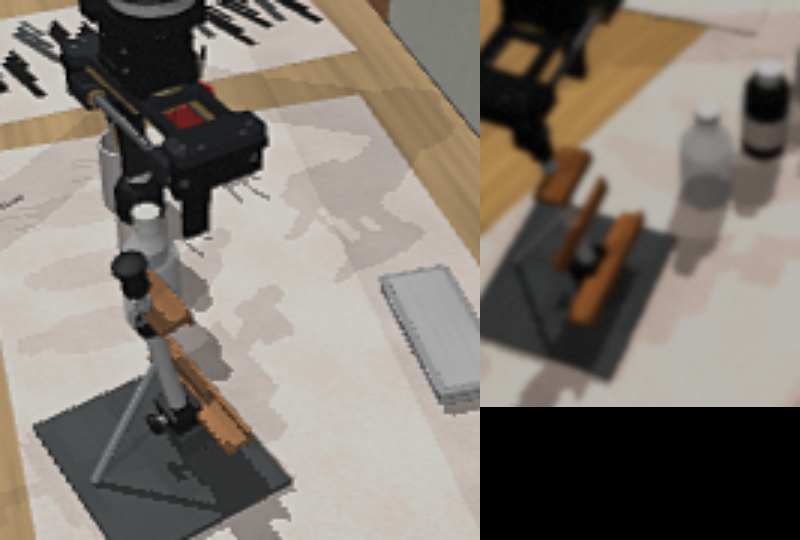

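The ink bottle stands in the row, upright. The knob top in the side crop is at (130,262), matching the triangulated (0.4396,-0.1011,0.2596). Next I tilt to the mast axis and go above the knob.

>>> {"name": "step_arm", "arguments": {"steps": [{"x":-12,"y":-2,"z":0,"ax":0,"ay":4,"az":0,"fingers":0},{"x":-24,"y":-4,"z":0,"ax":0,"ay":8,"az":0,"fingers":0},{"x":-35,"y":-5,"z":0,"ax":0,"ay":11.5,"az":0,"fingers":0},{"x":-35,"y":-5,"z":20,"ax":0,"ay":11.5,"az":0,"fingers":0},{"x":-35,"y":-5,"z":40,"ax":0,"ay":11.5,"az":0,"fingers":0},{"x":-35,"y":-5,"z":40,"ax":0,"ay":11.5,"az":0,"fingers":0}]}}

```text
clock: 7.8
ee_pos: [0.4345, -0.0987, 0.2683]
tcp_rot: [-3.061, -0.461, -0.301]
force: [-0.4, -0.7, 0.1]
gripper_width: 0.0869
grasp_force: 0.0
```

```bash
python3 - <<'E'
from h import *
import cv2
from station import r,optics
np.set_printoptions(precision=4,suppress=True)
s=r.get_state();print(s['clock'],s['ee_pos'],s['tcp_rot'],s['qpos'],s['force'])
R=Ro.from_rotvec(s['tcp_rot']).as_matrix();print(R)
m=np.array([-.199*.957,-.199*.289,.98]);k=np.array([.4434,-.0999,.24])
print('tcp target rel',rel(s,k-.0205*m))
d={n:optics.camera(n) for n in('side','scene')};d['s']=s
pickle.dump(d,open('cams4.pkl','wb'))
a=cv2.resize(d['side']['pixels'][120:270,150:310,::-1],(640,600),interpolation=cv2.INTER_CUBIC)
cv2.imwrite('pics/c5.png',a)
for P in(k,k-.0205*m,s['ee_pos'],s['ee_pos']-.019*R[:,2]):print((proj('side',P)-[150,120])*4)
E
```

```text
7.8 [ 0.4345 -0.0987  0.2683] [-3.0609 -0.4613 -0.3007] [-0.0414 -0.0548  0.2282  2.1    -0.1015  0.9248 -1.0298] [-0.391  -0.7206  0.1457]
[[ 0.9373  0.295   0.1856]
 [ 0.2889 -0.9555  0.0597]
 [ 0.1949 -0.0024 -0.9808]]
tcp target rel [ 2.5905  3.9655 49.8591]
[260.3354 328.0976]
[267.8183 349.4061]
[242.9698 295.0335]
[235.5761 273.759 ]
```

View pics/c5.png

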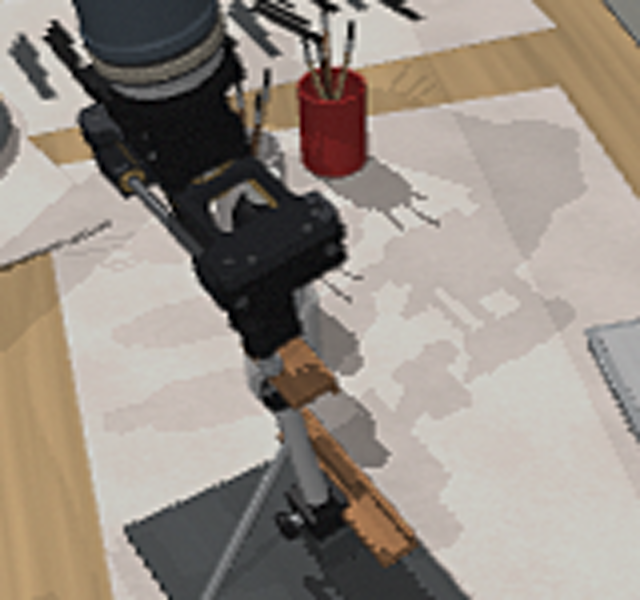

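The tilt pose is reached, with the near finger in line with the knob at crop (270,330). I'll go down 49 mm along the axis, then close.

>>> {"name": "step_arm", "arguments": {"steps": [{"x":1,"y":2,"z":12,"ax":0,"ay":0,"az":0,"fingers":0},{"x":3,"y":4,"z":25,"ax":0,"ay":0,"az":0,"fingers":0},{"x":3,"y":4,"z":38,"ax":0,"ay":0,"az":0,"fingers":0},{"x":3,"y":4,"z":49,"ax":0,"ay":0,"az":0,"fingers":0},{"x":3,"y":4,"z":49,"ax":0,"ay":0,"az":0,"fingers":0},{"x":3,"y":4,"z":49,"ax":0,"ay":0,"az":0,"fingers":0}]}}

```text
clock: 8.5
ee_pos: [0.4499, -0.1004, 0.2232]
tcp_rot: [-3.063, -0.458, -0.309]
force: [-0.3, -0.2, 0.5]
gripper_width: 0.0868
grasp_force: 0.0
```

>>> {"name": "step_arm", "arguments": {"grip_force": 45, "steps": [{"x":0,"y":0,"z":0,"ax":0,"ay":0,"az":0,"fingers":1},{"x":0,"y":0,"z":0,"ax":0,"ay":0,"az":0,"fingers":1},{"x":0,"y":0,"z":0,"ax":0,"ay":0,"az":0,"fingers":1},{"x":0,"y":0,"z":0,"ax":0,"ay":0,"az":0,"fingers":1},{"x":0,"y":0,"z":0,"ax":0,"ay":0,"az":0,"fingers":1},{"x":0,"y":0,"z":0,"ax":0,"ay":0,"az":0,"fingers":1},{"x":0,"y":0,"z":0,"ax":0,"ay":0,"az":0,"fingers":1},{"x":0,"y":0,"z":0,"ax":0,"ay":0,"az":0,"fingers":1}]}}

```text
clock: 9.3
ee_pos: [0.449, -0.0987, 0.2229]
tcp_rot: [-3.06, -0.457, -0.306]
force: [-3.2, 10.7, 1.8]
gripper_width: 0.031
grasp_force: 5.5
```

>>> {"name": "step_arm", "arguments": {"steps": [{"x":0,"y":0,"z":0,"ax":0,"ay":0,"az":0,"fingers":1},{"x":0,"y":0,"z":0,"ax":0,"ay":0,"az":0,"fingers":1},{"x":0,"y":0,"z":0,"ax":0,"ay":0,"az":0,"fingers":1}]}}

```text
clock: 9.6
ee_pos: [0.4488, -0.0979, 0.2229]
tcp_rot: [-3.059, -0.459, -0.305]
force: [-2.0, 6.1, 2.4]
gripper_width: 0.0277
grasp_force: 44.7
```

Width 27.7 lies between the waist (24) and the rim (31), and there is a sideways force, so the pads probably ride on the rim. I'll reopen, lower 5 mm, centre and regrip.

>>> {"name": "step_arm", "arguments": {"steps": [{"x":0,"y":0,"z":0,"ax":0,"ay":0,"az":0,"fingers":0.2},{"x":0,"y":0,"z":0,"ax":0,"ay":0,"az":0,"fingers":0.2},{"x":0,"y":0,"z":0,"ax":0,"ay":0,"az":0,"fingers":0.2},{"x":0,"y":0,"z":0,"ax":0,"ay":0,"az":0,"fingers":0.2},{"x":0,"y":-4,"z":3,"ax":0,"ay":0,"az":0,"fingers":0.2},{"x":0,"y":-4,"z":6,"ax":0,"ay":0,"az":0,"fingers":0.2},{"x":0,"y":-4,"z":6,"ax":0,"ay":0,"az":0,"fingers":0.2}]}}

```text
clock: 10.3
ee_pos: [0.4493, -0.096, 0.2166]
tcp_rot: [-3.062, -0.458, -0.307]
force: [0.6, -1.2, -0.4]
gripper_width: 0.068
grasp_force: 0.0
```

>>> {"name": "step_arm", "arguments": {"grip_force": 45, "steps": [{"x":0,"y":0,"z":0,"ax":0,"ay":0,"az":0,"fingers":1},{"x":0,"y":0,"z":0,"ax":0,"ay":0,"az":0,"fingers":1},{"x":0,"y":0,"z":0,"ax":0,"ay":0,"az":0,"fingers":1},{"x":0,"y":0,"z":0,"ax":0,"ay":0,"az":0,"fingers":1},{"x":0,"y":0,"z":0,"ax":0,"ay":0,"az":0,"fingers":1},{"x":0,"y":0,"z":0,"ax":0,"ay":0,"az":0,"fingers":1},{"x":0,"y":0,"z":0,"ax":0,"ay":0,"az":0,"fingers":1},{"x":0,"y":0,"z":0,"ax":0,"ay":0,"az":0,"fingers":1}]}}

```text
clock: 11.1
ee_pos: [0.4501, -0.0975, 0.2174]
tcp_rot: [-3.065, -0.457, -0.31]
force: [1.9, -4.4, -2.3]
gripper_width: 0.0288
grasp_force: 44.6
```

>>> {"name": "step_arm", "arguments": {"grip_force": 55, "steps": [{"x":0,"y":3,"z":0,"ax":0,"ay":0,"az":0,"fingers":1},{"x":0,"y":3,"z":-5,"ax":0,"ay":0,"az":0,"fingers":1},{"x":0,"y":3,"z":-10,"ax":0,"ay":0,"az":0,"fingers":1},{"x":0,"y":3,"z":-15,"ax":0,"ay":0,"az":0,"fingers":1},{"x":0,"y":3,"z":-20,"ax":0,"ay":0,"az":0,"fingers":1},{"x":0,"y":3,"z":-20,"ax":0,"ay":0,"az":0,"fingers":1},{"x":0,"y":3,"z":-20,"ax":0,"ay":0,"az":0,"fingers":1}]}}

```text
clock: 11.8
ee_pos: [0.4462, -0.0986, 0.2363]
tcp_rot: [-3.06, -0.459, -0.307]
force: [3.1, 4.7, -7.3]
gripper_width: 0.0284
grasp_force: 55.0
```

```bash
python3 - <<'E'
from h import *
import cv2
from station import r,optics
np.set_printoptions(precision=4,suppress=True)
s=r.get_state();print(s['clock'],s['ee_pos'],s['gripper_width'],s['force'],s['qpos'])
R=Ro.from_rotvec(s['tcp_rot']).as_matrix();print('tool force',R.T@s['force'],'disp along mast',-R[:,2]@(s['ee_pos']-[.4501,-.0975,.2174]),R.T@(s['ee_pos']-[.4501,-.0975,.2174]))
E
```

```text
11.8 [ 0.4462 -0.0986  0.2363] 0.02840443822445993 [ 3.0897  4.6812 -7.2904] [-0.0415 -0.0003  0.234   2.1288 -0.1283  0.8411 -1.003 ]
tool force [ 2.7915 -3.5523  8.0124] disp along mast 0.019349369098904366 [-0.0002 -0.0001 -0.0193]
```

Axial force is 8.0 N against about 8.1 N expected at 19 mm, so the rod follows without slipping. I'll pull on in two stages.

>>> {"name": "step_arm", "arguments": {"steps": [{"x":0,"y":-1,"z":-6,"ax":0,"ay":0,"az":0,"fingers":1},{"x":0,"y":-1,"z":-12,"ax":0,"ay":0,"az":0,"fingers":1},{"x":0,"y":-1,"z":-18,"ax":0,"ay":0,"az":0,"fingers":1},{"x":0,"y":-1,"z":-24,"ax":0,"ay":0,"az":0,"fingers":1},{"x":0,"y":-1,"z":-30,"ax":0,"ay":0,"az":0,"fingers":1},{"x":0,"y":-1,"z":-35,"ax":0,"ay":0,"az":0,"fingers":1},{"x":0,"y":-1,"z":-38,"ax":0,"ay":0,"az":0,"fingers":1},{"x":0,"y":-1,"z":-38,"ax":0,"ay":0,"az":0,"fingers":1}]}}

```text
clock: 12.6
ee_pos: [0.4391, -0.1008, 0.2733]
tcp_rot: [-3.062, -0.459, -0.308]
force: [6.1, 1.7, -10.9]
gripper_width: 0.0281
grasp_force: 55.2
```

```bash
python3 - <<'E'
from h import *
from station import r
np.set_printoptions(precision=4,suppress=True)
s=r.get_state();print(s['clock'],s['ee_pos'],s['gripper_width'],s['force'],s['qpos'])
R=Ro.from_rotvec(s['tcp_rot']).as_matrix();print('tool force',R.T@s['force'],'disp',R.T@(s['ee_pos']-[.4501,-.0975,.2174]))
E
```

```text
12.6 [ 0.4391 -0.1008  0.2733] 0.028137003323636067 [  6.1486   1.6912 -10.925 ] [-0.0415 -0.0529  0.2317  2.0868 -0.1021  0.9313 -1.0287]
tool force [ 4.0689  0.1893 11.9762] disp [-0.0001 -0.0001 -0.0571]
```

>>> {"name": "step_arm", "arguments": {"steps": [{"x":0,"y":0,"z":-1.5,"ax":0,"ay":0,"az":0,"fingers":1},{"x":0,"y":0,"z":-3,"ax":0,"ay":0,"az":0,"fingers":1},{"x":0,"y":0,"z":-3,"ax":0,"ay":0,"az":0,"fingers":1},{"x":0,"y":0,"z":-3,"ax":0,"ay":0,"az":0,"fingers":1},{"x":0,"y":0,"z":-3,"ax":0,"ay":0,"az":0,"fingers":1},{"x":0,"y":0,"z":-3,"ax":0,"ay":0,"az":0,"fingers":1}]}}

```text
clock: 13.2
ee_pos: [0.4385, -0.101, 0.2759]
tcp_rot: [-3.062, -0.459, -0.308]
force: [6.3, 1.8, -10.4]
gripper_width: 0.0282
grasp_force: 55.2
```

```bash
python3 - <<'E'
from h import *
import cv2
from station import r,optics
np.set_printoptions(precision=4,suppress=True)
s=r.get_state();print(s['clock'],s['ee_pos'],s['gripper_width'],s['force'])
R=Ro.from_rotvec(s['tcp_rot']).as_matrix();print('tool force',R.T@s['force'],'disp',R.T@(s['ee_pos']-[.4501,-.0975,.2174]))
a,b=optics.camera('side')['pixels'],optics.camera('scene')['pixels']
np.save('s.npy',a)
A=cv2.resize(a[175:250,195:250,::-1],(440,600),interpolation=cv2.INTER_CUBIC)
B=cv2.resize(b[90:240,190:280,::-1],(360,600),interpolation=cv2.INTER_CUBIC)
cv2.imwrite('pics/c6.png',np.hstack([A,B]))
k=np.array([.4434,-.0999,.24]);m=np.array([-.199*.957,-.199*.289,.98])
print('mouth px',(proj('side',k-.052*m)-[195,175])*8, 'ring if +4mm',(proj('side',k-.048*m)-[195,175])*8)
E
```

```text
13.2 [ 0.4385 -0.101   0.2759] 0.028246580303855108 [  6.2901   1.7504 -10.4189]
tool force [ 4.3234  0.1749 11.5092] disp [-0.0002 -0.0001 -0.0597]
mouth px [197.7634 321.8203] ring if +4mm [195.01   313.9798]
```

View pics/c6.png

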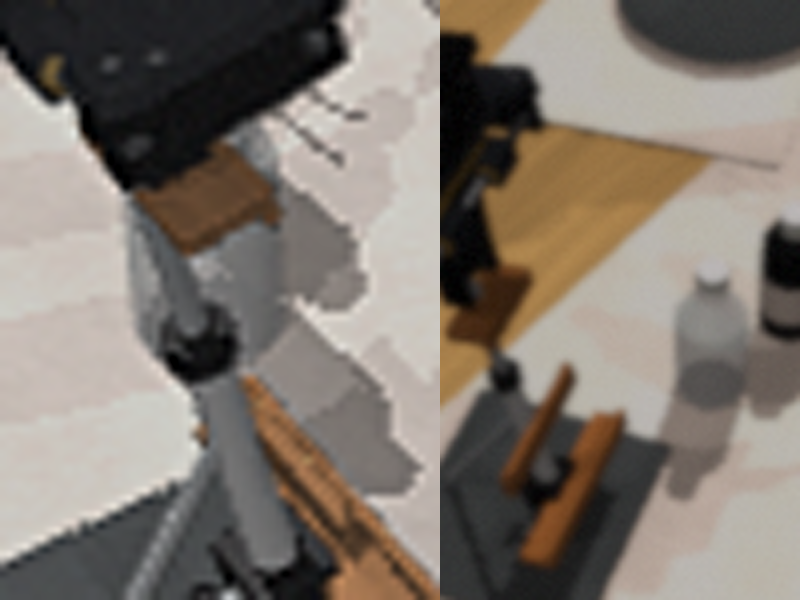

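The clip is raised, and the collar mouth is at crop (198,330) with the ring too small to resolve. I'll check the actual jaw travel by image matching between the rest picture and now, and with averaged force.

```bash
python3 - <<'E'
from h import *
import cv2
from station import r,optics
np.set_printoptions(precision=3,suppress=True)
c4=pickle.load(open('cams4.pkl','rb'))
F=[];S=[];N=[]
for i in range(8):
    S.append(optics.camera('side')['pixels'].astype(float))
    s=r.get_state();R=Ro.from_rotvec(s['tcp_rot']).as_matrix();F.append(R.T@s['force'])
print(np.mean(F,0),np.std(F,0))
now=np.mean(S,0).astype(np.uint8);rest=c4['side']['pixels']
m=np.array([-.199*.957,-.199*.289,.98]);k=np.array([.4434,-.0999,.24]);ex=np.array([.957,.289,0])
def orange(im):
    h=im.astype(float);return np.clip(h[:,:,0]-h[:,:,2],0,255).astype(np.float32)
a,b=orange(now),orange(rest)
y0,y1,x0,x1=196,209,214,233
t=a[y0:y1,x0:x1]
for sc_ in(.94,.96,.98,1.):
    tt=cv2.resize(t,None,fx=5*sc_,fy=5*sc_,interpolation=cv2.INTER_CUBIC)
    B=cv2.resize(b[195:240,200:250],None,fx=5,fy=5,interpolation=cv2.INTER_CUBIC)
    q=cv2.matchTemplate(B,tt,cv2.TM_CCOEFF_NORMED);_,v,_,p=cv2.minMaxLoc(q)
    cx=np.array(p)/5+np.array([tt.shape[1],tt.shape[0]])/10+[200,195]
    print(sc_,v,'shift rest->now',np.array([(x0+x1)/2,(y0+y1)/2])-cx)
J=k-.045*m+.02*ex
for q in(.05,.055,.06,.065):print(q,proj('side',J+q*m)-proj('side',J))
E
```

```text
[ 4.646  0.194 11.927] [0.573 0.462 0.661]
0.94 0.7864329814910889 shift rest->now [ -4.6 -14.8]
0.96 0.792624294757843 shift rest->now [ -4.6 -14.9]
0.98 0.7884023785591125 shift rest->now [ -4.6 -14.9]
1.0 0.7843862771987915 shift rest->now [ -4.8 -15. ]
0.05 [ -4.209 -12.799]
0.055 [ -4.647 -14.132]
0.06 [ -5.089 -15.475]
0.065 [ -5.534 -16.829]
```

```bash
python3 - <<'E'
from h import *
import cv2
from station import r,optics
np.set_printoptions(precision=3,suppress=True)
m=np.array([-.199*.957,-.199*.289,.98]);k=np.array([.4434,-.0999,.24]);ex=np.array([.957,.289,0]);ey=np.array([-.289,.957,0])
def ratio(im):
    h=cv2.GaussianBlur(im.astype(np.float32),(0,0),.7);return (h[:,:,0]-h[:,:,2])/(h[:,:,0]+20)
pts=[k-.045*m+a*ex+b*ey+c*m for a in(0,.03) for b in(-.035,.035) for c in(-.01,.01)]
for n in('side','scene'):
    now=ratio(np.mean([optics.camera(n)['pixels'].astype(float) for i in range(6)],0));rest=ratio(C[n]['pixels'])
    q0=np.array([proj(n,P+.06*m) for P in pts]);x0,y0=q0.min(0).astype(int)-2;x1,y1=q0.max(0).astype(int)+3
    print(n,x0,x1,y0,y1)
    res=[]
    for q in np.arange(.045,.0751,.001):
        A,_=cv2.estimateAffine2D(np.array([proj(n,P+q*m) for P in pts],np.float32),np.array([proj(n,P) for P in pts],np.float32))
        w=cv2.warpAffine(rest,A,(512,384),flags=cv2.INTER_CUBIC|cv2.WARP_INVERSE_MAP)
        h=(y0+y1)//2-2  # lower half only: free of the fingers
        a,b=now[h:y1,x0:x1].ravel(),w[h:y1,x0:x1].ravel()
        res.append((q,np.corrcoef(a,b)[0,1],np.abs(a-b).mean()))
    res=np.array(res);print(res[res[:,1].argmax()],res[res[:,2].argmin()]);print(res[::3])
s=r.get_state();print(s['clock'],s['ee_pos'],s['gripper_width'])
E
```

```text
side 204 234 181 211
[0.059 0.842 0.054] [0.06  0.839 0.052]
[[0.045 0.51  0.109]
 [0.048 0.602 0.097]
 [0.051 0.685 0.085]
 [0.054 0.763 0.073]
 [0.057 0.827 0.061]
 [0.06  0.839 0.052]
 [0.063 0.789 0.06 ]
 [0.066 0.703 0.074]
 [0.069 0.604 0.087]
 [0.072 0.498 0.1  ]
 [0.075 0.396 0.111]]
scene 190 218 152 183
[0.045 0.375 0.168] [0.045 0.375 0.168]
[[ 0.045  0.375  0.168]
 [ 0.048  0.323  0.178]
 [ 0.051  0.265  0.188]
 [ 0.054  0.206  0.198]
 [ 0.057  0.155  0.209]
 [ 0.06   0.095  0.224]
 [ 0.063  0.04   0.24 ]
 [ 0.066  0.015  0.248]
 [ 0.069 -0.006  0.255]
 [ 0.072 -0.022  0.261]
 [ 0.075 -0.025  0.263]]
14.3 [ 0.439 -0.101  0.276] 0.027873612214940988
```

Jaw travel from the side view is about 59–60 mm, matching the TCP travel of 59.7 mm. The scene-view match isn't usable because the wooden table behind the jaw has the same hue. The clip is held steady, so I'm handing in.

```bash
python3 -c "
from station import r
print(r.finish_job())"
```

```text
the job is handed in; nothing more can be done
None
```

I handed the job in with the ink bottle standing upright, midway between brush pot and water bottle, and the clip still held at its ring mark: the rod is about 60 mm out by arm travel and side-camera matching, though the ring itself was too small to see in the images.

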